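# Press the culture cassette into its foam pocket

## Task

Pick up the aluminium cassette by its black handle and press it fully home into the one foam pocket on the sloping stand that has its shape, so that it bottoms and lies parallel to the foam, then let go. The foam sits loosely in its tray, some millimetres to one side, so feel for the pocket. Leave the other items on the bench where they are.

Things in the scene. Friction and masses are not known exactly. Their poses are not given: they have to be found in the camera images.
- cassette_center (a point): Aluminium cassette, 170 to 340 g, base down on the bench. Base block 80 (x) x 40 (y) x 22 mm high, plus a square lug of that height on its left (+y) side, from x = 14 to 34, out to y = 34 mm. Overall height 52. Origin over the centre of the 80 x 40 block, 26 mm above the underside; z up, x along the handle towards the lug's end.
- cassette_handle (a point): Middle of the cassette's black bail handle bar, 45 mm above the underside, over the centre of the 80 x 40 block. Bar 60 long (x) x 14 wide (y) x 14 mm high, 38 to 52 mm above the underside, on two posts at its ends; open beneath.
- nest_match: Tray whose foam pocket fits the cassette (foam slopes 25 degrees, low edge towards the robot). Origin: centre of the main 83 x 43 mm rectangle of the pocket mouth, in the foam surface plane, if the foam sat in mid tray: the reading does not follow the foam, which slides along y. z: square out of the foam, leaning towards the robot; x: up the slope, away from the robot; y: level, to the left.
- pocket_floor (a point): Floor of the fitting pocket, 18 mm below the foam surface, foam in mid tray. Main pocket 83 (x) x 43 (y), with a lug notch on its left (+y) side, x = 12.5 to 35.5, out to y = 35.5 mm: 1.5 mm clearance all round, one way fits. A springy foam tab in each long wall squeezes the cassette more the deeper it goes: pressing home takes up to about 15 N. Home, the underside is on this floor, axes parallel.
- nest_mirror: The other tray and foam, alike, but its pocket is the mirror image (lug notch on the right, -y): the cassette does not fit. Origin and axes as for the fitting tray. Either may be the left one; their centres are 140 mm apart across the stand.
- stand_mid (a point): Fixed stand with both white trays, 165 x 282 mm. Foam block, charcoal over a light grey floor layer, 150 (x) x 110 (y) x 30 mm thick in a tray 128 wide inside, walls ending 8 below the foam surface. Each foam starts up to 8 mm to either side (+y or -y) of mid tray, unread but visible; about 5 N sideways slides it. Origin on the bench under the middle; x away from the robot.
- culture_a: Clear culture box with a dark filling, 68 x 68 x 100 mm high, standing; bystander. Origin at the centre of its underside.
- culture_b: Second clear culture box, the same; bystander.
- tube: Aluminium tube with square end caps, 150 long (x) x 28 x 28 mm, lying on the bench; bystander. Origin at the centre of its underside.
Not all that is in view belongs to the job. What is shaped like the part that bears cassette_center but green or yellow is not meant.

How it is judged:
By the outcome, as a careful person would: the job done as asked, in the order asked, and still so for the second after the job is handed in, with the robot touching nothing.
It also fails if it takes over 51 s, if anything falls off the work surface, if the arm or the gripper's body presses on something with over 40 N, if the wrist force passes 120 N, or if a joint passes its speed limit or range.

## Robot

A 6-joint arm with a two-finger parallel gripper is mounted at the origin on the work surface. World frame = base frame: x ahead of the robot, y to its left, z up, the work surface at z = 0. Lengths are in mm, angles in rad, forces in N, time in s.
With the tool pointing down it reaches from about 250 to 775 mm from the base axis. Payload 4 kg.
Tool frame: the origin (TCP) lies between the finger pads; the fingertips stand 8 mm ahead of it and the grasp point (between the pads) lies 11 mm behind it (r.tip_reach is the distance from the TCP to the fingertips, in mm); z points along the fingers, y is the line along which they close (so a half turn about z gives the same grasp; the last joint's range is limited). The gripper opens to 94 mm and grips with 3 to 60 N. Pads are 16 mm wide; open, the fingers measure 119 mm over their backs; the gripper's body (75 mm by 177 mm) begins 78 mm behind the grasp point.
Start: joints at [1.208, 0.087, 1.371, -0, 1.684, -0.103], TCP at [141.297, 531.559, 213.506] pointing down, gripper open.
Joint ranges: [-3.1, 3.1], [-0.76, 2.03], [0.27, 2.55], [-1.08, 4.22], [0.17, 2.65], [-2.57, 2.57]. Speed limits (rad/s): [2.79, 2.79, 3.14, 3.14, 3.14, 3.14].

## Interface

Orientations are given as [roll, pitch, yaw] about the fixed x, y, z axes, in that order (R = Rz(yaw) Ry(pitch) Rx(roll)).
In Python, from workcell import sensors, viewer, ticket, r gives the robot as it stands.
- The arm moves only by the tool arm_command, never from a script. Its argument "targets" is a list of rows, each a list of 5 numbers: the finger opening in m, from 0 to 0.094, then the shift along the tool's x, y, z in m, then the turn about the tool's z in degrees. In form: [[hand, dx, dy, dz, twist], ...]. A call has 1 to 5 rows; each row shifts and turns the commanded pose from where the row before left it, along the tool's axes as they then stand; what a row does not reach is not made up. A row lasts 1/10 s, in which the tool goes at most 50 mm and 8.59 degrees, less where a joint would pass 70% of its speed; a pose out of reach is approached as far as the arm can. A call with a gripper value outside its range is refused whole. The fingers move at their own pace and stop on an object; the grip force is fixed at half the most. Time passes only in rows, so rows that do not move let the fingers close. It gives the time, the measured TCP pose, the force, the opening and the grip force at its end, in the units of the state.
- sensors.get_obs(): the state, without advancing time (a new reading comes with each control period).
- viewer.snapshot(name): name is "scene" or "top" or "wrist"; returns the picture (400x640x3 uint8, red, green, blue); there is no depth.
- viewer.camera_model(name): a dict with "intrinsics" (3x3 intrinsics, pixels), "pose" (4x4, takes a point from camera to world coordinates). Camera axes: x right, y down, z forward; pixel columns grow to the right and rows downward; lengths in mm; the calibration is good to about 2 mm. A picture is of the moment at which its call begins: read the wrist's pose just before it. camera_model takes no time and is no camera call; for the wrist camera it gives the pose at the moment of the call.
- ticket.job_done(): hands the job in; it is judged then, once.
The state is a dict: "time": time; "joint_positions": joint angles; "dq": joint speeds; "tau": joint torques, N m; "eef_pos": TCP position; "tcp_rot": TCP orientation; "contact_force": force on the tool from outside, world axes, zero at the start; "ft_torque": the same for the moment, N m; "finger_gap": finger opening in mm; "grasp_force": force on a finger pad.
Only numpy, scipy, OpenCV 4.12 (cv2) and the standard library are available. Lean on these libraries where they do the work, as an engineer would, in place of code of your own. Each camera call takes 0.05 s, during which the arm holds its last target. There are 200 camera calls.

## Working session

There is one attempt and no reset: what is moved stays moved. The work goes in short steps, Python scripts to look and compute and a tool call to move; the robot and the scene stay as the last step left them, time stands still between calls to the robot, and variables do not carry over. Pictures are saved under pics/ and viewed, at most 10 in all, crops included, and the job is handed in when it is done.

Besides the shell and the picture viewer there is one more tool, called after "Request:" as name(argument=value, ...) on one line, values as JSON. arm_command: Moves the arm, as the interface text tells. Its arguments: {"type":"object","properties":{"targets":{"type":"array"}},"required":["targets"]}

```bash
mkdir -p pics; cat > h.py <<'E'
import numpy as np, cv2
from scipy.spatial.transform import Rotation as R
from workcell import sensors, viewer, ticket, r
def cam(n):
    m=viewer.camera_model(n); return np.array(m["intrinsics"]),np.array(m["pose"])
def ray(c,u,v):
    K,T=c; d=T[:3,:3]@np.linalg.solve(K,[u,v,1]); return T[:3,3],d
def onz(c,u,v,z):
    o,d=ray(c,u,v); return o+d*(z-o[2])/d[2]
def proj(c,P):
    K,T=c; p=(np.atleast_2d(P)-T[:3,3])@T[:3,:3]; q=p@K.T; return q[:,:2]/q[:,2:]
def snap(n,f):
    c=cam(n); im=np.asarray(viewer.snapshot(n)); cv2.imwrite("pics/"+f,cv2.cvtColor(im,cv2.COLOR_RGB2BGR)); np.savez("pics/"+f[:-4],K=c[0],T=c[1]); return c,im
def load(f):
    d=np.load("pics/"+f+".npz"); return d["K"],d["T"]
E
python3 - <<'E'
from h import *
for n in("scene","top"):
    c,_=snap(n,n+"1.png"); print(n,c[0].round(1).tolist(),c[1].round(3).tolist())
o=sensors.get_obs(); print(o)
E
```

```text
scene [[465.6, 0.0, 318.5], [0.0, 465.6, 197.8], [0.0, 0.0, 1.0]] [[-0.69, 0.455, -0.564, 1104.378], [0.724, 0.429, -0.539, 630.105], [-0.004, -0.78, -0.626, 705.283], [0.0, 0.0, 0.0, 1.0]]
top [[418.3, 0.0, 326.7], [0.0, 418.3, 206.5], [0.0, 0.0, 1.0]] [[0.015, -0.997, 0.076, 461.738], [-1.0, -0.014, 0.016, 70.673], [-0.015, -0.076, -0.997, 1063.052], [0.0, 0.0, 0.0, 1.0]]
{'time': 0.1, 'joint_positions': array([ 1.20789913e+00,  8.78858018e-02,  1.37206174e+00,  3.49072224e-05,
        1.68359113e+00, -1.03082354e-01]), 'dq': array([ 2.39056069e-05, -8.50143777e-04, -5.89520930e-03, -3.26465445e-04,
       -6.66053482e-04,  1.28138217e-04]), 'tau': array([ 1.86954770e-03, -3.41252768e+01, -3.03301406e+01,  7.20083644e-02,
        3.04253062e-02, -9.90350304e-05]), 'eef_pos': array([141.11492883, 531.11183036, 212.43961985]), 'tcp_rot': array([-3.13966053e+00, -2.34753967e-04,  2.88178148e+00]), 'contact_force': array([-0.21980536, -0.18283047,  0.0002821 ]), 'ft_torque': array([-0.03914503, -0.05419105,  0.03013431]), 'grasp_force': 0.0, 'finger_gap': 94.00282870523519}
```

View pics/top1.png

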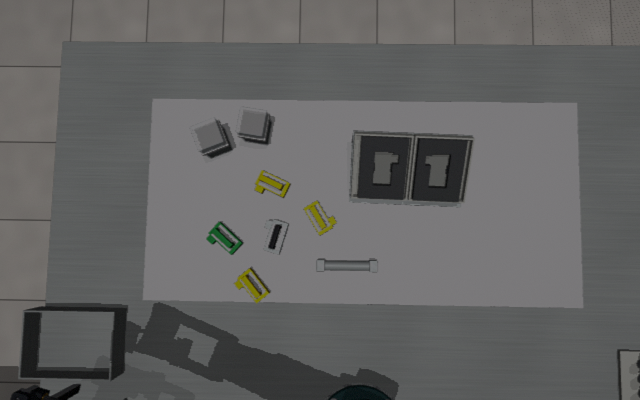

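View pics/scene1.png

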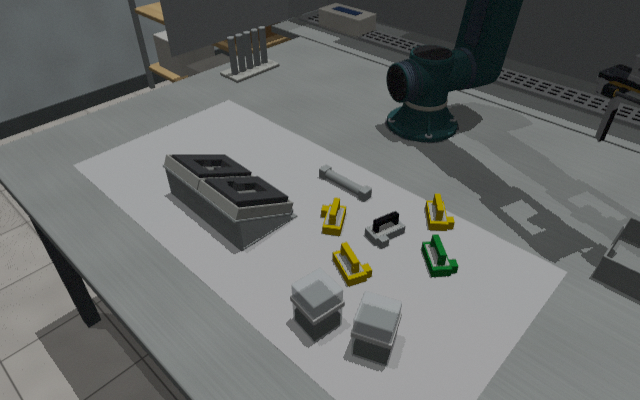

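```bash
python3 - <<'E'
from h import *
im=cv2.imread("pics/top1.png")
a=cv2.resize(im[205:265,245:305],(480,480),interpolation=cv2.INTER_CUBIC)
b=cv2.resize(im[120:215,340:480],None,fx=5.6,fy=5,interpolation=cv2.INTER_CUBIC)
sc=cv2.imread("pics/scene1.png")
cv2.imwrite("pics/a.png",a)
b=cv2.resize(im[120:215,340:480],None,fx=5.6,fy=5.6,interpolation=cv2.INTER_CUBIC);cv2.imwrite("pics/b.png",b)
c=load("top1"); 
for u,v in((275,236),(412,132),(410,204)): print(onz(c,u,v,20).round())
E
```

```text
[466. 215.  20.]
[ 733. -125.   20.]
[ 551. -120.   20.]
```

View pics/a.png

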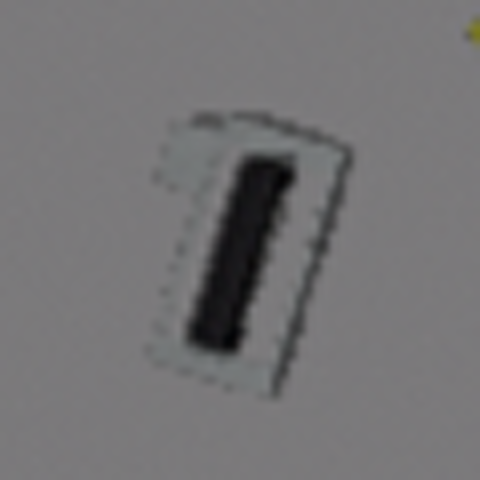

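View pics/b.png

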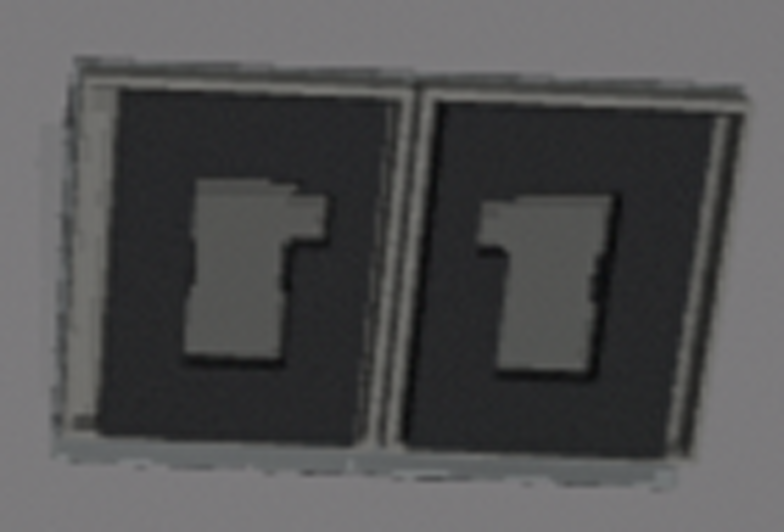

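The top view shows the cassette at (275,237), heading about -16°, with its lug on the left. The matching pocket, with its notch on +y, is in the right tray (438,170). Next I'll fit the poses.

```bash
cat > fit.py <<'E'
from h import *
from scipy.optimize import least_squares
S=np.radians(25)
def foamR(yaw): return R.from_euler('z',yaw).as_matrix()@R.from_euler('y',-S).as_matrix()
E
python3 - <<'E'
from fit import *
c=load("top1"); cs=load("scene1")
t=onz(c,245+270/8,205+158/8,52); b=onz(c,245+213/8,205+352/8,52)
print("handle top",(t+b)/2,"len",np.linalg.norm(t-b),"yaw",np.degrees(np.arctan2(*(t-b)[[1,0]])), "scene proj",proj(cs,(t+b)/2))
L=np.array([(118,90),(402,98),(357,445),(97,435)])/5.6+[340,120]
Rr=np.array([(437,100),(718,117),(665,458),(403,443)])/5.6+[340,120]
loc=np.array([(75,55,0),(75,-55,0),(-75,-55,0),(-75,55,0)])
def res(p):
    x,y,z,w,sl,sr=p; M=foamR(w); o=np.array([x,y,z])
    return np.r_[(proj(c,o+(loc+[0,70+sl,0])@M.T)-L).ravel(),(proj(c,o+(loc+[0,-70+sr,0])@M.T)-Rr).ravel(),sl/8,sr/8,(z-75)/100]
f=least_squares(res,[640,-120,75,0,0,0]); print(f.x.round(3),np.abs(f.fun).max(), f.fun.round(1))
p=f.x;M=foamR(p[3]);print(proj(cs,p[:3]+(loc+[0,-70+p[5],0])@M.T).round(),proj(cs,p[:3]+(loc+[0,70+p[4],0])@M.T).round())
o=sensors.get_obs(); T=R.from_euler('xyz',o['tcp_rot']).as_matrix()
print("tool axes",T.round(3).tolist()); print(viewer.camera_model("wrist"))
tgt=(t+b)/2; tgt[2]=200; print("delta tool",T.T@(tgt-o['eef_pos']))
E
```

```text
handle top [463.74406171 210.06011805  52.        ] len 60.758332936259436 yaw -15.06329427268764 scene proj [[383.85873194 215.446743  ]]
[ 6.24685e+02 -1.09514e+02  9.49260e+01 -3.00000e-02 -5.16100e+00
  5.16100e+00] 1.4024700120785951 [ 0.8 -0.6 -1.4  0.   0.   0.3  0.5  0.   1.1  0.  -0.4 -1.  -0.6  0.4
  0.   1.  -0.6  0.6  0.2]
[[198. 170.]
 [171. 151.]
 [224. 151.]
 [251. 169.]] [[235. 197.]
 [203. 174.]
 [256. 172.]
 [287. 192.]]
tool axes [[-0.966, 0.257, -0.001], [0.257, 0.966, -0.002], [0.0, -0.002, -1.0]]
{'intrinsics': array([[359.57704792,   0.        , 323.96448751],
       [  0.        , 359.57704792, 197.87458954],
       [  0.        ,   0.        ,   1.        ]]), 'pose': array([[ 2.56757670e-01,  9.33283310e-01,  2.51113048e-01,
         6.82340796e+01],
       [ 9.66471313e-01, -2.47145521e-01, -6.96583985e-02,
         5.50183462e+02],
       [-2.94955582e-03,  2.60578885e-01, -9.65448054e-01,
         3.83532154e+02],
       [ 0.00000000e+00,  0.00000000e+00,  0.00000000e+00,
         1.00000000e+00]])}
delta tool [-394.2816897  -227.36965694   12.78639012]
```

Request:
arm_command(targets=[[0.094,-0.035,-0.02,0.001,0],[0.094,-0.035,-0.02,0.001,0],[0.094,-0.035,-0.02,0.001,0],[0.094,-0.035,-0.02,0.001,0],[0.094,-0.035,-0.02,0.001,0]])

```text
time: 0.6
eef_pos: [285.4, 388.5, 207.9]
tcp_rot: [-3.141, -0.0, 2.882]
contact_force: [-0.0, 0.5, 1.2]
finger_gap: 93.7
grasp_force: 0.0
```

Request:
arm_command(targets=[[0.094,-0.035,-0.02,0,0],[0.094,-0.035,-0.02,0,0],[0.094,-0.035,-0.02,0,0],[0.094,-0.035,-0.02,0,0],[0.094,-0.035,-0.02,0,0]])

```text
time: 1.1
eef_pos: [428.9, 246.9, 208.0]
tcp_rot: [-3.141, -0.001, 2.882]
contact_force: [0.5, 0.0, 0.2]
finger_gap: 94.0
grasp_force: 0.0
```

Request:
arm_command(targets=[[0.094,0,0,0,0],[0.094,0,0,0,0]])

```text
time: 1.3
eef_pos: [428.2, 247.8, 207.8]
tcp_rot: [-3.141, -0.002, 2.88]
contact_force: [-0.1, -0.1, 0.1]
finger_gap: 93.9
grasp_force: 0.0
```

```bash
python3 - <<'E'
from h import *
c,im=snap("wrist","w1.png"); o=sensors.get_obs(); print(o['eef_pos'],o['tcp_rot'],o['contact_force'])
E
```

```text
[427.72016364 248.470763   208.00922048] [-3.14143508e+00 -1.38157167e-03  2.88138241e+00] [-0.04221017  0.33624772 -0.62339126]
```

View pics/w1.png

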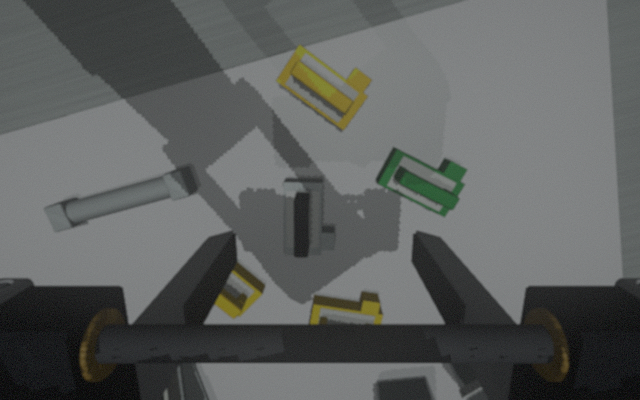

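```bash
python3 - <<'E'
from h import *
c=load("w1"); im=cv2.imread("pics/w1.png")[180:270,270:340]
g=im.max(2); m=(g<45).astype(np.uint8); n,l,s,ce=cv2.connectedComponentsWithStats(m); print(s.tolist(),ce.round(1).tolist())
i=1+np.argmax(s[1:,4]); ys,xs=np.where(l==i); rc=cv2.minAreaRect(np.c_[xs,ys].astype(np.float32)); print(rc)
bp=cv2.boxPoints(rc)+[270,180]; W=np.array([onz(c,u,v,52) for u,v in bp]); print(W.round(1))
o=sensors.get_obs();T=R.from_euler('xyz',o['tcp_rot']).as_matrix()
print(((W-o['eef_pos'])@T).round(1))
for u,v in ((302,193),(301.5,256)): print(onz(c,u,v,52).round(1),(T.T@(onz(c,u,v,52)-o['eef_pos'])).round(1))
E
```

```text
[[0, 0, 70, 90, 5511], [25, 14, 14, 63, 788], [53, 49, 1, 1, 1]] [[35.0, 44.4], [31.2, 45.2], [53.0, 49.0]]
((31.5, 45.0), (62.0, 13.0), 90.0)
[[429.5 218.2  52. ]
 [432.7 230.   52. ]
 [493.3 213.   52. ]
 [490.  200.7  52. ]]
[[ -9.7 -28.7 156. ]
 [ -9.7 -16.5 156. ]
 [-72.8 -17.3 155.9]
 [-72.7 -30.1 155.9]]
[430.3 224.9  52. ] [ -8.8 -22.1 156. ]
[491.7 206.8  52. ] [-72.7 -23.7 155.9]
```

Request:
arm_command(targets=[[0.05,-0.0205,-0.0115,0.03,1.2],[0.05,-0.0205,-0.0117,0.04,0],[0.05,0,0,0.04,0],[0.05,0,0,0,0]])

```text
time: 1.75
eef_pos: [456.2, 214.4, 92.0]
tcp_rot: [-3.134, -0.012, 2.862]
contact_force: [-1.5, -0.6, -0.2]
finger_gap: 65.7
grasp_force: 0.0
```

```bash
python3 - <<'E'
from h import *
c,im=snap("wrist","w2.png"); o=sensors.get_obs(); print(o['eef_pos'],o['tcp_rot'],o['finger_gap'])
E
```

```text
[458.41328927 215.36322405  95.74603718] [-3.13785126 -0.00633847  2.8626355 ] 61.42691756587412
```

View pics/w2.png

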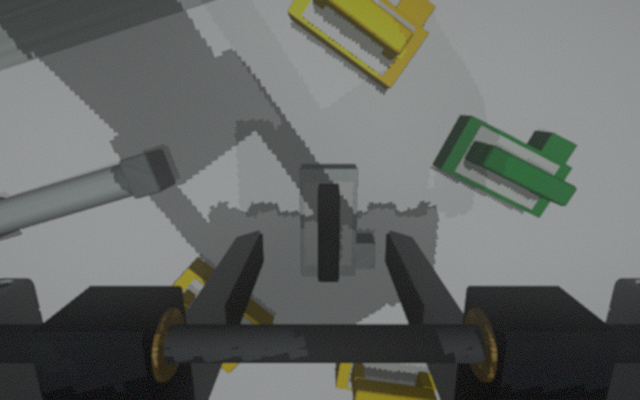

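```bash
python3 - <<'E'
from h import *
c=load("w2"); o=sensors.get_obs();T=R.from_euler('xyz',o['tcp_rot']).as_matrix()
for u,v in ((328.5,183),(328.5,281)): print((T.T@(onz(c,u,v,52)-o['eef_pos'])).round(1))
E
```

```text
[29.6  0.3 43.9]
[-35.2   0.5  43.5]
```

Request:
arm_command(targets=[[0.04,-0.003,0,0.03,0],[0.04,0,0,0.029,0],[0.04,0,0,0,0],[0.04,0,0,0,0]])

```text
time: 2.2
eef_pos: [465.2, 215.5, 41.9]
tcp_rot: [3.14, 0.002, 2.862]
contact_force: [-0.0, 0.1, -0.0]
finger_gap: 40.2
grasp_force: 0.0
```

Request:
arm_command(targets=[[0.0,0,0,0,0],[0.0,0,0,0,0],[0.0,0,0,0,0],[0.0,0,0,0,0],[0.0,0,0,0,0]])

```text
time: 2.7
eef_pos: [465.0, 214.4, 40.6]
tcp_rot: [3.14, 0.001, 2.861]
contact_force: [-0.6, 0.4, 4.1]
finger_gap: 13.5
grasp_force: 30.0
```

Request:
arm_command(targets=[[0.03,0,0,0,0],[0.03,0,0,0.002,0],[0.03,0,0,0.003,0],[0.03,0,0,0,0],[0.03,0,0,0,0]])

```text
time: 3.2
eef_pos: [464.0, 214.1, 33.9]
tcp_rot: [-3.141, -0.001, 2.861]
contact_force: [1.0, -0.9, 0.5]
finger_gap: 29.8
grasp_force: 0.0
```

Request:
arm_command(targets=[[0.0,0,0,0,0],[0.0,0,0,0,0],[0.0,0,0,0,0],[0.0,0,0,0,0]])

```text
time: 3.6
eef_pos: [464.5, 214.3, 34.5]
tcp_rot: [3.141, 0.0, 2.861]
contact_force: [0.1, 0.3, -0.7]
finger_gap: 14.0
grasp_force: 30.0
```

Request:
arm_command(targets=[[0.0,0,0,-0.03,0],[0.0,0,0,-0.05,0],[0.0,0,0,-0.05,0],[0.0,0,0,-0.05,0],[0.0,0,0,0,0]])

```text
time: 4.1
eef_pos: [467.9, 215.4, 223.2]
tcp_rot: [3.133, 0.013, 2.861]
contact_force: [0.9, 1.1, -2.5]
finger_gap: 13.6
grasp_force: 30.0
```

```bash
python3 - <<'E'
from fit import *
p=[624.7,-109.5,94.9,-.03]; M=foamR(p[3]); o=sensors.get_obs();T=R.from_euler('xyz',o['tcp_rot']).as_matrix()
m=np.array(p[:3])+M@[0,-65,0]; h=m+M@[0,0,27]; print("mouth",m,"handle home",h)
print(o['eef_pos'],o['finger_gap'], "delta", T.T@(h+[-40,0,100]-o['eef_pos']),"yaw need twist",np.degrees(o['tcp_rot'][2]-(np.pi+p[3])))
E
```

```text
mouth [ 622.75029249 -174.47075219   94.9       ] handle home [ 611.34473385 -174.12848275  119.37031025]
[467.87849445 215.38152722 223.17943292] 13.594084607230906 delta [-207.27501244 -345.63439246    3.42869375] yaw need twist -14.367395708065185
```

Request:
arm_command(targets=[[0.0,-0.023,-0.038,0,0],[0.0,-0.023,-0.038,0,0],[0.0,-0.023,-0.038,0,0],[0.0,-0.023,-0.038,0,0],[0.0,-0.023,-0.038,0,0]])

```text
time: 4.6
eef_pos: [521.4, -1.8, 212.3]
tcp_rot: [-3.141, -0.003, 2.861]
contact_force: [-0.4, 0.1, -3.3]
finger_gap: 13.9
grasp_force: 30.0
```

Request:
arm_command(targets=[[0.0,-0.023,-0.038,0,0],[0.0,-0.023,-0.038,0,0],[0.0,-0.023,-0.038,0,0],[0.0,-0.023,-0.038,0,-7.2],[0.0,0,0,0,-7.2]])

```text
time: 5.1
eef_pos: [568.0, -177.2, 210.7]
tcp_rot: [-3.14, -0.005, 3.111]
contact_force: [-0.5, 1.2, -2.3]
finger_gap: 13.9
grasp_force: 30.0
```

Request:
arm_command(targets=[[0.0,0,0,0,0],[0.0,0,0,0,0],[0.0,0,0,0,0]])

```text
time: 5.4
eef_pos: [568.2, -170.7, 213.8]
tcp_rot: [3.141, -0.001, 3.112]
contact_force: [-0.1, 0.2, -3.1]
finger_gap: 13.6
grasp_force: 30.0
```

```bash
python3 - <<'E'
from h import *
c,im=snap("wrist","w3.png"); o=sensors.get_obs(); print(o['eef_pos'],o['tcp_rot'],o['finger_gap'],c[1].round(3).tolist())
im=cv2.imread("pics/w3.png"); cv2.imwrite("pics/w3b.png",cv2.convertScaleAbs(im,alpha=1.8))
E
```

```text
[ 568.31035171 -170.63790478  214.17797891] [ 3.14121485e+00 -4.84715622e-04  3.11230018e+00] 13.74674917728499 [[0.03, 0.965, 0.259, 492.851], [1.0, -0.029, -0.008, -169.183], [-0.0, 0.259, -0.966, 384.984], [0.0, 0.0, 0.0, 1.0]]
```

View pics/w3b.png

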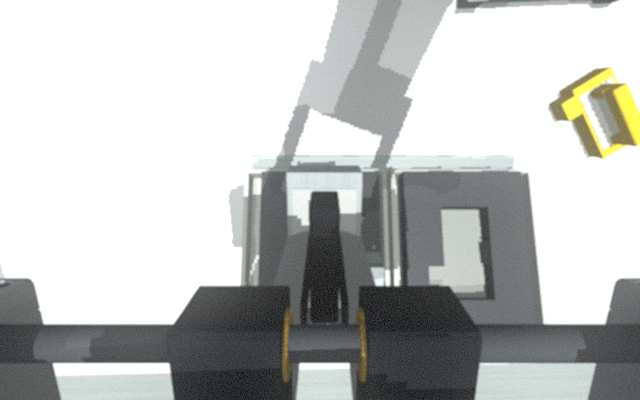

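```bash
python3 - <<'E'
from h import *
g=cv2.imread("pics/w3.png",0)
for v in (180,): print(v,"240:",g[v-2:v+3,240:300].mean(0).astype(int).tolist(),"\n360:",g[v-2:v+3,358:412].mean(0).astype(int).tolist(),"\n515:",g[v-2:v+3,515:550].mean(0).astype(int).tolist())
for v in (230,): print(v,"240:",g[v-2:v+3,240:285].mean(0).astype(int).tolist(),"\n360:",g[v-2:v+3,358:412].mean(0).astype(int).tolist(),"\n515:",g[v-2:v+3,515:550].mean(0).astype(int).tolist())
for u in (270,420,460): print(u,"col 150:",g[150:215,u-2:u+3].mean(1).astype(int).tolist())
print("right pocket row 250 430:",g[248:253,430:500].mean(0).astype(int).tolist(), "col 460 285:",g[285:310,455:465].mean(1).astype(int).tolist())
E
```

```text
180 240: [163, 163, 163, 162, 155, 150, 149, 144, 121, 89, 71, 70, 84, 109, 126, 130, 133, 138, 143, 143, 132, 106, 81, 72, 70, 66, 58, 58, 58, 57, 56, 53, 55, 53, 54, 54, 53, 54, 53, 53, 52, 54, 56, 58, 61, 75, 100, 119, 126, 127, 127, 128, 127, 127, 127, 129, 126, 127, 127, 127] 
360: [127, 128, 128, 117, 93, 72, 63, 63, 63, 63, 63, 62, 62, 61, 63, 63, 61, 57, 52, 50, 50, 56, 62, 63, 69, 77, 78, 77, 72, 64, 60, 63, 79, 108, 126, 131, 129, 113, 88, 67, 54, 47, 43, 43, 45, 52, 58, 60, 61, 62, 62, 63, 62, 61] 
515: [68, 71, 70, 70, 70, 69, 71, 69, 69, 69, 70, 67, 73, 94, 123, 141, 146, 148, 154, 159, 161, 159, 159, 160, 160, 160, 160, 160, 160, 160, 160, 160, 161, 159, 160]
230 240: [111, 110, 105, 99, 96, 95, 86, 73, 68, 66, 69, 74, 80, 84, 88, 95, 96, 97, 92, 81, 64, 55, 52, 53, 52, 51, 53, 53, 52, 52, 53, 52, 51, 50, 51, 50, 50, 50, 51, 50, 51, 50, 50, 49, 51] 
360: [70, 69, 62, 54, 45, 45, 46, 45, 45, 46, 45, 45, 47, 43, 46, 45, 46, 45, 45, 45, 45, 47, 51, 55, 60, 69, 82, 89, 92, 87, 76, 62, 58, 62, 74, 86, 90, 91, 92, 89, 78, 61, 49, 40, 37, 35, 35, 41, 49, 54, 59, 64, 64, 65] 
5
[... 811 characters left out ...]
, 125, 126, 127, 127, 126, 126, 120, 109, 108, 118, 122, 102, 76, 66, 65, 66, 64, 65, 65, 64, 65, 64, 67, 63, 66, 66, 66, 65, 66, 67, 66, 65, 66, 66, 67, 66, 64, 64, 66, 64, 65, 65, 64, 64, 64, 63, 56, 47, 56, 83, 102, 112, 113, 112, 112]
right pocket row 250 430: [62, 65, 65, 66, 64, 65, 65, 65, 65, 64, 63, 64, 73, 95, 110, 114, 115, 114, 114, 114, 114, 114, 113, 115, 114, 114, 114, 113, 114, 114, 113, 112, 114, 113, 114, 113, 114, 112, 112, 113, 112, 113, 112, 113, 114, 113, 112, 111, 100, 79, 54, 43, 43, 43, 43, 41, 42, 43, 42, 43, 47, 56, 63, 65, 66, 66, 63, 63, 65, 63] col 460 285: [108, 104, 102, 102, 102, 103, 98, 83, 66, 58, 57, 54, 47, 39, 38, 44, 46, 45, 42, 39, 36, 34, 32, 31, 29]
```

```bash
python3 - <<'E'
from fit import *
p=[624.7,-109.5,94.9,-.03]; M=foamR(p[3]); c=load("w3")
loc=np.array([(75,55,0),(75,-55,0),(-75,-55,0),(-75,55,0)])
for s in(-65,65): print(proj(c,p[:3]+(loc+[0,s,0])@M.T).round(1).tolist())
im=cv2.imread("pics/w3.png")[150:280,235:405]; im=cv2.resize(im,None,fx=4.6,fy=4.6,interpolation=cv2.INTER_CUBIC); cv2.imwrite("pics/w3c.png",cv2.convertScaleAbs(im,alpha=1.5))
E
```

```text
[[388.1, 346.3], [256.6, 346.2], [262.0, 171.9], [383.1, 171.9]]
[[543.5, 346.3], [412.0, 346.3], [405.1, 171.9], [526.1, 172.0]]
```

View pics/w3c.png

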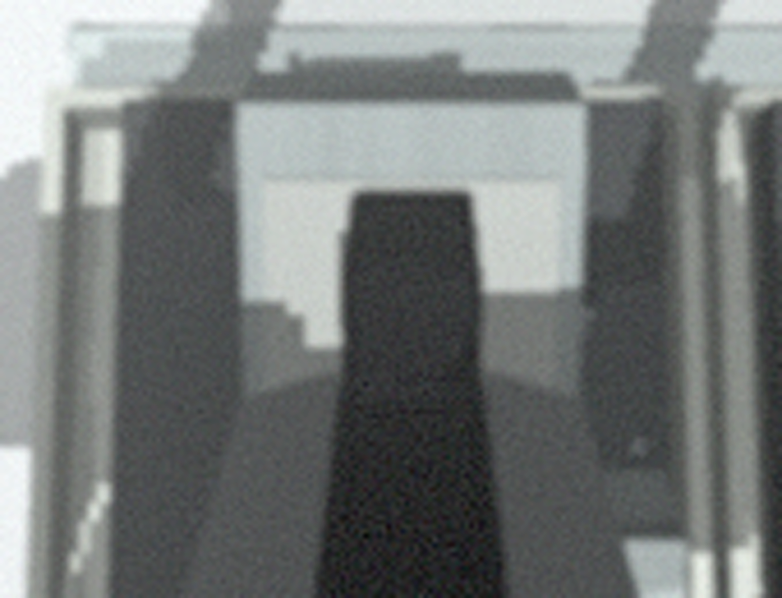

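```bash
cat >> fit.py <<'E'
N0=np.array([622.7,-175.4,94.9]); YAW=-.03; MF=foamR(YAW)
def W(l): return N0+MF@np.array(l,float)
def delta(P):
    o=sensors.get_obs();T=R.from_euler('xyz',o['tcp_rot']).as_matrix(); return (T.T@(np.array(P)-o['eef_pos'])).round(1)
def loc(P): return (MF.T@(np.array(P)-N0)).round(1)
E
python3 - <<'E'
from fit import *
c=load("w3"); o=sensors.get_obs();T=R.from_euler('xyz',o['tcp_rot']).as_matrix()
for v in(170,171.7,173): print("front edge in tool",(T.T@(onz(c,324.5,v,179.7)-o['eef_pos'])).round(1))
for u,z,v in((286,201.7,189),(363,201.7,189)): print((T.T@(onz(c,u,v,z)-o['eef_pos'])).round(1))
print(o['eef_pos'],o['tcp_rot'])
Rz=R.from_euler('z',YAW).as_matrix()
A=W([62,-14,0])-Rz@[40,0,-34.5]   # TCP with edge touching
print("A",A,delta(A)); 
B=W([12,-14,45])+[0,0,-11]; print("B",B,delta(B))
H=W([0,0,27])+[0,0,-11]; print("Home",H,delta(H))
E
```

```text
front edge in tool [37.  -0.6 34.5]
front edge in tool [36.  -0.6 34.5]
front edge in tool [35.2 -0.6 34.5]
[ 31.  -20.8  12.5]
[31.  19.6 12.5]
[ 568.31035171 -170.63790478  214.17797891] [ 3.14121485e+00 -4.84715622e-04  3.11230018e+00]
A [ 638.46386035 -189.8793601   155.60233223] [-70.7 -17.2  58.5]
B [ 614.14159835 -189.14947326  129.75526956] [-46.4 -17.2  84.4]
Home [ 611.29444136 -175.05773055  108.37031025] [-43.1  -3.2 105.8]
```

```bash
python3 - <<'E'
from fit import *
c=load("w3"); o=sensors.get_obs(); Rz=R.from_euler('z',YAW).as_matrix()
G=o['eef_pos']+[0,0,11]
pts=np.array([(-40,-45),(-40,-23),(-30,7)]); obs=np.array([171.7,189,191.3])
def rows(p,n=3):
    th,ex,ez=p; q=pts[:n]; x=np.cos(th)*q[:,0]-np.sin(th)*q[:,1]+ex; z=np.sin(th)*q[:,0]+np.cos(th)*q[:,1]+ez
    return proj(c,G+np.c_[x,0*x,z]@Rz.T)
for th in(-15,-10,-5,0,5): print(th,[rows((np.radians(th),ex,-.5))[:,1].round(1).tolist() for ex in (0,3,6)])
E
```

```text
-15 [[149.8, 167.2, 218.6], [155.3, 173.3, 225.2], [160.8, 179.4, 231.8]]
-10 [[154.3, 168.3, 214.2], [159.7, 174.2, 220.8], [165.1, 180.1, 227.4]]
-5 [[159.4, 169.9, 210.4], [164.7, 175.7, 217.0], [169.9, 181.5, 223.4]]
0 [[164.9, 172.2, 207.2], [170.0, 177.9, 213.6], [175.1, 183.5, 220.0]]
5 [[170.8, 175.0, 204.4], [175.8, 180.5, 210.8], [180.8, 186.0, 217.1]]
```

Request:
arm_command(targets=[[0.0,-0.035,-0.008,0,0],[0.0,-0.036,-0.009,0.013,0],[0.0,0,0,0.025,0],[0.0,0,0,0,0],[0.0,0,0,0,0]])

```text
time: 5.95
eef_pos: [638.4, -189.8, 176.0]
tcp_rot: [3.141, -0.002, 3.113]
contact_force: [-0.3, -0.2, -2.2]
finger_gap: 13.7
grasp_force: 30.0
```

Request:
arm_command(targets=[[0.0,0,0,0.006,0],[0.0,0,0,0.006,0],[0.0,0,0,0.004,0],[0.0,0,0,0,0]])

```text
time: 6.35
eef_pos: [638.4, -190.7, 160.0]
tcp_rot: [3.141, -0.001, 3.112]
contact_force: [-0.4, 0.3, -2.7]
finger_gap: 13.9
grasp_force: 30.0
```

```bash
python3 - <<'E'
from fit import *
print(delta([638.5,-189.3,155.6]),delta([614.1,-188.5,129.7]))
E
```

```text
[-0.1  1.4  4.4] [24.3  1.4 30.4]
```

Request:
arm_command(targets=[[0.0,0,0.001,0.002,0],[0.0,0,0,0.002,0],[0.0,0,0,0.001,0],[0.0,0,0,0,0]])

```text
time: 6.75
eef_pos: [638.9, -189.8, 155.2]
tcp_rot: [3.141, -0.0, 3.112]
contact_force: [0.1, -0.0, -2.9]
finger_gap: 13.7
grasp_force: 30.0
```

Request:
arm_command(targets=[[0.0,0.002,0,0.002,0],[0.0,0.002,0,0.002,0],[0.0,0,0,0,0]])

```text
time: 7.05
eef_pos: [634.5, -189.6, 151.0]
tcp_rot: [3.141, -0.001, 3.112]
contact_force: [-0.3, -0.4, -2.9]
finger_gap: 13.4
grasp_force: 30.0
```

Request:
arm_command(targets=[[0.0,0,0,0.002,0],[0.0,0,0,0.002,0],[0.0,0,0,0,0]])

```text
time: 7.35
eef_pos: [634.8, -189.6, 146.9]
tcp_rot: [3.141, -0.001, 3.112]
contact_force: [0.0, 0.5, -3.1]
finger_gap: 13.5
grasp_force: 30.0
```

Request:
arm_command(targets=[[0.0,0,0,0.002,0],[0.0,0,0,0.001,0],[0.0,0,0,0,0]])

```text
time: 7.65
eef_pos: [634.9, -189.6, 144.1]
tcp_rot: [3.141, -0.0, 3.112]
contact_force: [-0.6, -0.1, -2.8]
finger_gap: 13.5
grasp_force: 30.0
```

Request:
arm_command(targets=[[0.0,0,0,0.002,0],[0.0,0,0,0.002,0],[0.0,0,0,0,0]])

```text
time: 7.95
eef_pos: [635.1, -189.9, 143.1]
tcp_rot: [-3.141, 0.002, 3.112]
contact_force: [-4.8, 1.1, 3.9]
finger_gap: 13.5
grasp_force: 30.0
```

Request:
arm_command(targets=[[0.0,0,0,0.002,0],[0.0,0,0,0.002,0],[0.0,0,0,0,0]])

```text
time: 8.25
eef_pos: [634.1, -190.0, 141.0]
tcp_rot: [-3.14, 0.001, 3.112]
contact_force: [-8.8, 0.9, 12.2]
finger_gap: 13.5
grasp_force: 30.0
```

Request:
arm_command(targets=[[0.0,0.002,0,0,0],[0.0,0.002,0,0.001,0],[0.0,0.002,0,0.002,0],[0.0,0.002,0,0.002,0],[0.0,0,0,0,0]])

```text
time: 8.75
eef_pos: [627.2, -189.7, 133.1]
tcp_rot: [-3.141, 0.002, 3.112]
contact_force: [-3.7, 0.5, 4.7]
finger_gap: 13.9
grasp_force: 30.0
```

```bash
python3 - <<'E'
from fit import *
ct=load("top1"); cw=load("w3")
L=np.array([(118,90),(402,98),(357,445),(97,435)])/5.6+[340,120]
Rr=np.array([(437,100),(718,117),(665,458),(403,443)])/5.6+[340,120]
loc=np.array([(75,55,0),(75,-55,0),(-75,-55,0),(-75,55,0)])
def edge(o,M,y,row):
    a,b=proj(cw,o+np.array([(-75,y,0),(0,y,0)])@M.T); return a[0]+(b[0]-a[0])*(row-a[1])/(b[1]-a[1])
def res(p):
    x,y,z,w,sl,sr,tx,ty=p; M=foamR(w); o=np.array([x,y,z]); t=np.array([tx,ty,0])
    r_=[(proj(ct,t+o+(loc+[0,sl,0])@M.T)-L).ravel(),(proj(ct,t+o+(loc+[0,sr,0])@M.T)-Rr).ravel()]
    e=[edge(o,M,sr-55,180)-261,edge(o,M,sr+55,180)-380.5,edge(o,M,sl-55,180)-403.5,edge(o,M,sl+55,180)-528,
       edge(o,M,sr-55,230)-260,edge(o,M,sr+55,230)-382.5,edge(o,M,sl-55,230)-407.5,edge(o,M,sl+55,230)-533]
    lr=proj(cw,o+M@[-75,sl,0])[0,1]-171.5
    con=(M.T@(np.array([674.9,-190,109.2])-o))[2]
    return np.r_[np.concatenate(r_)/1.0,np.array(e)/1.0,lr,con/1.0,tx/2,ty/2]
f=least_squares(res,[640,-120,75,0,65,-65,0,0]); p=f.x; print(p.round(3)); print(f.fun.round(1))
print("mouth",p[:3]+foamR(p[3])@[0,p[5],0])
E
```

```text
[ 4.731200e+02 -8.708758e+03  8.843300e+01 -1.800000e-02  8.668331e+03
  8.534800e+03 -3.910000e-01 -1.897000e+00]
[-0.2  0.2 -2.7  0.2 -0.5  0.1  0.2  0.4  1.4  0.1 -0.4 -1.5  0.2 -0.5
  1.1  0.7  0.5 -0.1  2.4 -2.6  0.5 -0.1  1.  -2.1 -0.1 -2.3 -0.2 -0.9]
mouth [ 625.08415691 -175.31066446   88.43346756]
```

Request:
arm_command(targets=[[0.0,0.002,0,0.002,0],[0.0,0.002,0,0.002,0],[0.0,0.002,0,0.002,0],[0.0,0.002,0,0.002,0],[0.0,0,0,0,0]])

```text
time: 9.25
eef_pos: [618.8, -189.3, 122.8]
tcp_rot: [3.141, -0.001, 3.112]
contact_force: [-0.5, -0.8, 1.8]
finger_gap: 13.8
grasp_force: 30.0
```

Request:
arm_command(targets=[[0.0,0.002,0,0.002,0],[0.0,0.001,0,0.002,0],[0.0,0,0,0,0]])

```text
time: 9.55
eef_pos: [616.6, -189.2, 120.7]
tcp_rot: [-3.141, 0.002, 3.112]
contact_force: [-0.3, -0.3, 4.5]
finger_gap: 14.0
grasp_force: 30.0
```

Request:
arm_command(targets=[[0.0,0,0,0.002,0],[0.0,0,0,0,0]])

```text
time: 9.75
eef_pos: [616.7, -189.2, 120.6]
tcp_rot: [-3.141, 0.003, 3.112]
contact_force: [-1.4, 0.6, 10.0]
finger_gap: 13.6
grasp_force: 30.0
```

Request:
arm_command(targets=[[0.0,0,0,0.002,0],[0.0,0,0,0,0]])

```text
time: 9.95
eef_pos: [616.7, -189.2, 120.6]
tcp_rot: [-3.14, 0.004, 3.112]
contact_force: [-4.3, 1.5, 16.1]
finger_gap: 13.7
grasp_force: 30.0
```

Request:
arm_command(targets=[[0.0,0,0,-0.004,0],[0.0,0.002,0,-0.004,0],[0.0,0.002,0,-0.006,0],[0.0,0,0,0,0],[0.0,0,0,0,0]])

```text
time: 10.45
eef_pos: [611.5, -188.9, 128.4]
tcp_rot: [3.141, -0.002, 3.112]
contact_force: [-0.0, -0.0, -2.8]
finger_gap: 13.8
grasp_force: 30.0
```

```bash
python3 - <<'E'
from h import *
c,im=snap("wrist","w4.png"); o=sensors.get_obs(); print(o['eef_pos'],o['tcp_rot'],o['finger_gap'])
im=cv2.imread("pics/w4.png")[60:360,170:570]; cv2.imwrite("pics/w4b.png",cv2.convertScaleAbs(cv2.resize(im,None,fx=2,fy=2,interpolation=cv2.INTER_CUBIC),alpha=1.7))
E
```

```text
[ 611.56035982 -188.88923959  128.42830841] [ 3.14091643e+00 -1.67809685e-03  3.11213537e+00] 13.675582956946439
```

View pics/w4b.png

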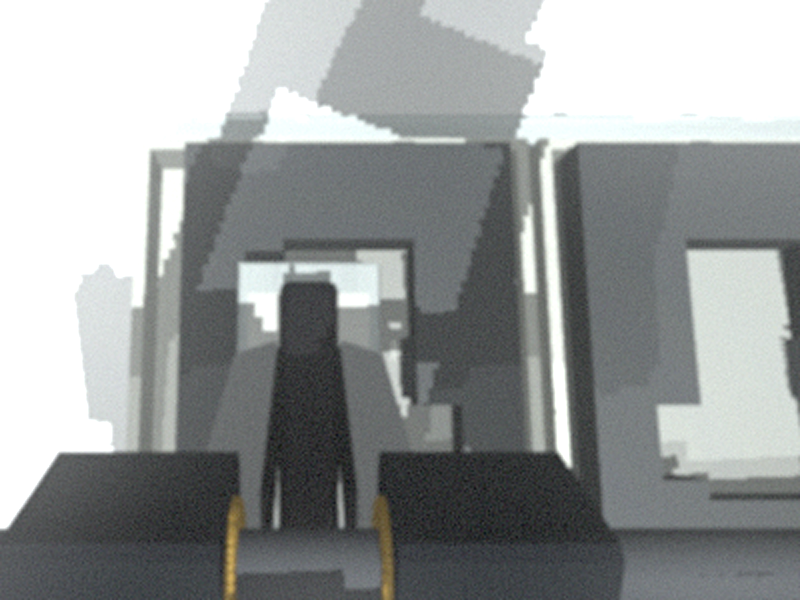

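```bash
python3 - <<'E'
from fit import *
c=load("w4"); o=sensors.get_obs(); G=o['eef_pos']+[0,0,11]
P=np.array([(-41.5,21.5,0),(-75,-55,0),(-75,55,0),(12.5,21.5,0),(12.5,35.5,0)]); O=np.array([(377,180.5),(262.5,131.5),(426,131.5),(375.5,262),(399.5,262)])
N0=np.array([625.5,-175.5,86.1])
print((proj(c,N0+P@foamR(-.03).T)-O).round(1).tolist())
def res(q):
    n=N0+[q[0],q[1],0]; n[2]+=q[0]*0 ; return np.r_[(proj(c,n+foamR(q[0]*0+q[2])@[0,0,0]+P@foamR(q[2]).T)-O).ravel()]
wt=np.array([1,1,.7,.7,.7,.7,.7,.5,.5,.5])
f=least_squares(lambda q:np.r_[res(q)*wt],[0,0,-.03]); print(f.x.round(3),res(f.x).round(1))
# cassette
q=np.array([(-40,20,-23),(-40,-20,-23)])
for th in(20,25,30):
  M=R.from_euler('z',-.03).as_matrix()@R.from_euler('y',-np.radians(th)).as_matrix()
  print(th,proj(c,G+[0,-.6,-.5]+q@M.T).round(1).tolist(),"obs 359.5/289,191")
E
```

```text
[[2.0, 1.6], [1.6, 2.0], [1.4, 2.1], [5.7, 3.7], [3.8, 3.7]]
[-1.703 -2.137 -0.042] [-0.6 -0.4 -0.6 -1.5 -0.5  0.6  2.1  1.7  0.3  1.9]
20 [[360.2, 185.9], [288.7, 185.8]] obs 359.5/289,191
25 [[359.6, 190.4], [289.2, 190.3]] obs 359.5/289,191
30 [[359.1, 195.2], [289.7, 195.1]] obs 359.5/289,191
```

Request:
arm_command(targets=[[0.0,0.009,0,0,0.4],[0.0,0,0.013,0,0],[0.0,0,0,0.0055,0],[0.0,0,0,0,0],[0.0,0,0,0,0]])

```text
time: 11.0
eef_pos: [603.3, -175.5, 123.5]
tcp_rot: [3.141, -0.001, 3.106]
contact_force: [0.8, 0.9, -3.2]
finger_gap: 13.9
grasp_force: 30.0
```

```bash
python3 - <<'E'
from fit import *
n=MF@[0,0,1]
H=np.array([613.1,-175.6,99.1])
for d in(22,18,0): print(d,delta(H+d*n))
E
```

```text
22 [-0.5  0.2  4.5]
18 [-2.2  0.2  8.1]
0 [-9.8  0.3 24.4]
```

Request:
arm_command(targets=[[0.0,-0.0005,0,0.0045,0],[0.0,-0.0009,0,0.0018,0],[0.0,-0.0009,0,0.0018,0],[0.0,0,0,0,0]])

```text
time: 11.4
eef_pos: [605.7, -175.9, 115.3]
tcp_rot: [3.141, -0.001, 3.105]
contact_force: [-0.7, 0.1, -2.5]
finger_gap: 13.8
grasp_force: 30.0
```

Request:
arm_command(targets=[[0.0,-0.0009,0,0.0018,0],[0.0,-0.0009,0,0.0018,0],[0.0,0,0,0,0]])

```text
time: 11.7
eef_pos: [607.6, -175.8, 111.8]
tcp_rot: [3.141, -0.0, 3.105]
contact_force: [-0.3, -0.0, -2.5]
finger_gap: 13.8
grasp_force: 30.0
```

Request:
arm_command(targets=[[0.0,-0.0009,0,0.0018,0],[0.0,-0.0009,0,0.0018,0],[0.0,0,0,0,0]])

```text
time: 12.0
eef_pos: [609.4, -175.8, 108.2]
tcp_rot: [3.141, -0.0, 3.105]
contact_force: [-1.0, 0.5, -4.9]
finger_gap: 13.4
grasp_force: 30.0
```

Request:
arm_command(targets=[[0.0,-0.0009,0,0.0018,0],[0.0,-0.0009,0,0.0018,0],[0.0,0,0,0,0]])

```text
time: 12.3
eef_pos: [611.0, -175.8, 104.7]
tcp_rot: [3.141, -0.001, 3.105]
contact_force: [-2.2, 1.2, -3.0]
finger_gap: 13.6
grasp_force: 30.0
```

Request:
arm_command(targets=[[0.0,-0.0009,0,0.0018,0],[0.0,-0.0009,0,0.0018,0],[0.0,0,0,0,0]])

```text
time: 12.6
eef_pos: [612.6, -176.0, 101.4]
tcp_rot: [3.141, -0.001, 3.105]
contact_force: [-3.9, 1.4, -0.7]
finger_gap: 13.5
grasp_force: 30.0
```

Request:
arm_command(targets=[[0.0,-0.0009,0,0.0018,0],[0.0,-0.0005,0,0.001,0],[0.0,0,0,0,0],[0.0,0,0,0,0]])

```text
time: 13.0
eef_pos: [613.3, -176.0, 99.4]
tcp_rot: [3.141, -0.002, 3.105]
contact_force: [-7.9, 1.7, 2.0]
finger_gap: 13.7
grasp_force: 30.0
```

Request:
arm_command(targets=[[0.0,0.001,0,0.002,0],[0.0,0,0,0.002,0],[0.0,0,0,0,0]])

```text
time: 13.3
eef_pos: [613.1, -176.0, 98.9]
tcp_rot: [-3.141, 0.001, 3.105]
contact_force: [-11.0, 3.7, 11.9]
finger_gap: 13.8
grasp_force: 30.0
```

Request:
arm_command(targets=[[0.0,0,0,0.002,0],[0.0,0,0,0.002,0],[0.0,0,0,0,0]])

```text
time: 13.6
eef_pos: [613.2, -176.1, 98.8]
tcp_rot: [-3.14, 0.003, 3.105]
contact_force: [-16.2, 4.3, 24.0]
finger_gap: 13.8
grasp_force: 30.0
```

Request:
arm_command(targets=[[0.0,0,0,-0.003,0],[0.0,0,0,-0.002,0],[0.03,0,0,0,0],[0.03,0,0,0,0],[0.03,0,0,0,0]])

```text
time: 14.1
eef_pos: [614.7, -176.9, 97.1]
tcp_rot: [-3.14, 0.004, 3.105]
contact_force: [-1.0, -1.1, 4.0]
finger_gap: 29.2
grasp_force: 2.3
```

Request:
arm_command(targets=[[0.03,0,0,-0.01,0],[0.03,0,0,-0.04,0],[0.03,0,0,-0.05,0],[0.03,0,0,0,0],[0.03,0,0,0,0]])

```text
time: 14.6
eef_pos: [614.7, -176.4, 198.1]
tcp_rot: [-3.14, 0.005, 3.105]
contact_force: [0.2, 0.0, -0.9]
finger_gap: 30.2
grasp_force: 0.0
```

```bash
python3 - <<'E'
from h import *
c,im=snap("wrist","w5.png"); o=sensors.get_obs(); print(o['eef_pos'],o['tcp_rot'],o['finger_gap'])
im=cv2.imread("pics/w5.png")[100:320,220:480]; cv2.imwrite("pics/w5b.png",cv2.convertScaleAbs(cv2.resize(im,None,fx=2.7,fy=2.7,interpolation=cv2.INTER_CUBIC),alpha=1.6))
E
```

```text
[ 613.62269161 -176.02214997  195.59444643] [3.14137563e+00 5.98557987e-04 3.10535502e+00] 29.81256216347347
```

View pics/w5b.png

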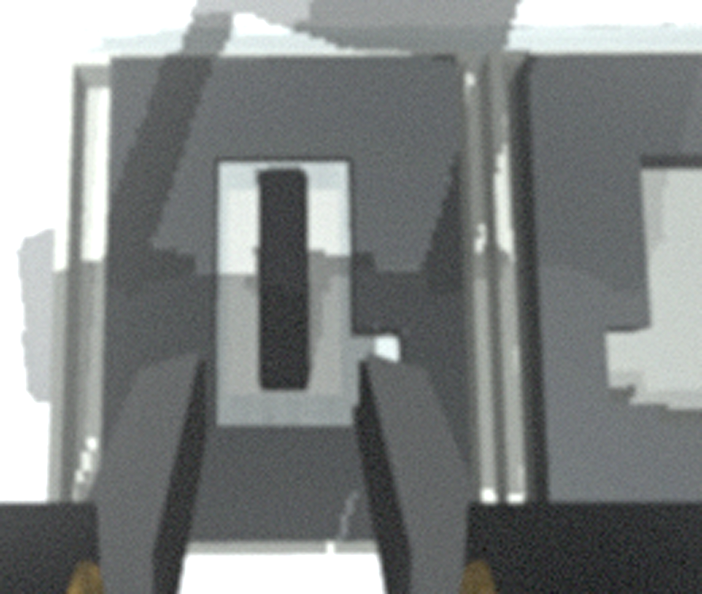

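The cassette sits in the pocket with its lug in the notch, and the outline is clean. To make sure it has bottomed, I'll press the bar at both ends with closed fingers.

```bash
python3 - <<'E'
from fit import *
N=np.array([624.5,-176.6,85.6])
for x in(15,-24):
    P=N+MF@[x,0,34]; P[2]+=8+8*np.tan(S); print(x,P.round(1),delta(P))
c=load("w5")
q=np.array([(-40,-20,4),(-40,20,4),(40,20,4),(40,-20,4),(-30,0,34),(30,0,34)])
print(((proj(c,N+q@foamR(-.035).T)-[220,100])*2.7).round().tolist())
E
```

```text
15 [ 623.7 -176.6  134.5] [-10.1  -0.2  61.1]
-24 [ 588.4 -175.5  118. ] [25.3 -0.4 77.6]
[[220.0, 160.0], [350.0, 160.0], [353.0, 423.0], [217.0, 423.0], [285.0, 165.0], [285.0, 384.0]]
```

Request:
arm_command(targets=[[0.0,-0.012,0,0,0],[0.0,0,0,0.02,0],[0.0,0,0,0.01,0],[0.0,0,0,0,0],[0.0,0,0,0,0]])

```text
time: 15.15
eef_pos: [624.8, -176.4, 164.3]
tcp_rot: [3.141, -0.002, 3.105]
contact_force: [1.1, -0.9, 0.3]
finger_gap: 0.3
grasp_force: 0.0
```

Request:
arm_command(targets=[[0.0,0,0,0.02,0],[0.0,0,0,0.006,0],[0.0,0,0,0.002,0],[0.0,0,0,0.002,0],[0.0,0,0,0,0]])

```text
time: 15.65
eef_pos: [625.6, -176.7, 136.3]
tcp_rot: [-3.141, 0.001, 3.105]
contact_force: [0.3, 0.4, -0.0]
finger_gap: 0.4
grasp_force: 0.0
```

Request:
arm_command(targets=[[0.0,0,0,0.002,0],[0.0,0,0,0.002,0],[0.0,0,0,0,0]])

```text
time: 15.95
eef_pos: [626.2, -176.8, 135.2]
tcp_rot: [-3.14, 0.004, 3.105]
contact_force: [-1.5, 0.5, 8.7]
finger_gap: 0.5
grasp_force: 4.0
```

Request:
arm_command(targets=[[0.0,0,0,0.002,0],[0.0,0,0,0.002,0],[0.0,0,0,0,0]])

```text
time: 16.25
eef_pos: [626.4, -176.8, 134.8]
tcp_rot: [-3.14, 0.006, 3.105]
contact_force: [-6.0, 4.0, 17.5]
finger_gap: 0.6
grasp_force: 9.1
```

Request:
arm_command(targets=[[0.0,0,0,-0.01,0],[0.0,0,0,-0.01,0],[0.0,0.038,0,0,0],[0.0,0,0,0.02,0],[0.0,0,0,0.01,0]])

```text
time: 16.75
eef_pos: [586.5, -175.0, 116.6]
tcp_rot: [3.141, -0.001, 3.105]
contact_force: [-3.0, 0.7, 21.5]
finger_gap: 0.7
grasp_force: 12.7
```

Request:
arm_command(targets=[[0.0,0,0,0.002,0],[0.0,0,0,0.002,0],[0.0,0,0,0,0]])

```text
time: 17.05
eef_pos: [587.1, -175.2, 116.6]
tcp_rot: [-3.141, -0.001, 3.105]
contact_force: [-6.6, 1.8, 12.3]
finger_gap: 0.5
grasp_force: 6.9
```

Request:
arm_command(targets=[[0.0,0,0,-0.01,0],[0.0,0,0,-0.04,0],[0.0,0,0,-0.05,0],[0.0,0,0,0,0],[0.0,0,0,0,0]])

```text
time: 17.55
eef_pos: [588.8, -175.6, 215.7]
tcp_rot: [-3.14, 0.004, 3.105]
contact_force: [0.2, 0.6, -0.7]
finger_gap: 0.6
grasp_force: 0.0
```

```bash
python3 - <<'E'
from fit import *
c,im=snap("wrist","w6.png"); o=sensors.get_obs(); print(o['eef_pos'],o['contact_force'])
N=np.array([624.5,-176.6,85.6])
q=np.array([(-40,-20,4),(-40,20,4),(40,20,4),(40,-20,4)])
P=proj(c,N+q@foamR(-.035).T); print(P.round(1).tolist())
g=cv2.cvtColor(im,cv2.COLOR_RGB2GRAY); u,v=P[:2].mean(0); u=int(u);v=int(v)
print(g[v-8:v+8,u-22:u-15].mean(1).astype(int), "center row idx 8"); m=v+25; a=int(P[0,0]); b=int(P[1,0]); print(g[m:m+4,a-8:a+8].mean(0).astype(int),g[m:m+4,b-8:b+8].mean(0).astype(int))
print(ticket.job_done())
E
```

```text
[ 587.7956886  -175.20872703  213.36561277] [ 0.50829823  0.10217666 -0.45487438]
[[303.2, 184.8], [347.8, 184.8], [348.8, 276.0], [302.3, 276.0]]
[ 61  61  62  61  62  62  61  53  49  72 102 119 123 122 111  96] center row idx 8
[50 48 48 48 47 44 46 61 77 86 89 92 93 95 94 93] [88 93 94 92 92 90 87 81 67 48 40 43 46 46 46 46]
the job is handed in; nothing more can be done
None
```

The job is handed in: the cassette is seated in the right-hand (matching) pocket and released. Bar presses near both ends showed it bottomed and parallel to the foam to within about 1 mm, and the clock read about 18 s.

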